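# Set the bench timer by four clicks and start it

## Robot

A 6-joint arm with a two-finger parallel gripper is mounted at the origin on a cart in front of the work surface, level with it; the furniture and walls round the work are solid. World frame = base frame: x ahead of the robot, y to its left, z up, the work surface at z = 0. Lengths are in m, angles in rad, forces in N, time in s.
With the tool pointing down it reaches from about 0.4 to 0.825 m from the base axis. Payload 7 kg.
Tool frame: the origin (TCP) lies at the very end of the fingers, on their centre line; the grasp point (between the pads) lies 19 mm behind it; x points along the fingers, y is the direction in which the jaws open and shut, and the axes are right-handed (so a half turn about x gives the same grasp; the last joint's range is limited). The gripper opens to 88 mm and grips with 3 to 60 N. Pads are 19 mm wide; open, the fingers measure 130 mm over their backs; the gripper's body (78 mm by 193 mm) begins 47 mm behind the grasp point.
Start: joints at [1.596, 0.359, 0.012, 0, -1.224, -0.288], TCP at [0.175, 0.652, 0.227] pointing down, gripper open.
Joint ranges: [-3.07, 3.07], [-1.43, 2.12], [-1.02, 1.25], [-3.03, 1.67], [-3.05, -0], [-3.03, 3.03]. Speed limits (rad/s): [2.39, 2.39, 3.01, 3.14, 3.14, 3.14].

## Interface

Orientations are given as [roll, pitch, yaw] about the fixed x, y, z axes, in that order (R = Rz(yaw) Ry(pitch) Rx(roll)).
In Python, from station import arm gives the robot as it stands.
- The arm moves only by the shell command python3 -m inch 'ROWS' [OPENING] [FORCE]. ROWS is text: rows parted by semicolons, each of 6 numbers parted by spaces: the shift along the world's x, y, z in units of 30 mm (1.0 is 30 mm), then the turn, a rotation vector about the world's x, y, z in units of 5 degrees (1.0 is 5 degrees). In form: dx dy dz wx wy wz; .... A call has 1 to 12 rows; each row shifts and turns the commanded pose from where the row before left it; what a row does not reach is not made up. A row lasts 1/8 s, in which the tool goes at most 62.5 mm and 10.7 degrees, less where a joint would pass 70% of its speed; a pose out of reach is approached as far as the arm can. A call is refused whole if a number of a shift passes 1 or a number of a turn 1, either way. A call with a gripper value outside its range is refused whole. OPENING is the opening, from 0 (shut) to 1 (fully open), set as the call begins (- or left out, the last holds). The fingers move at their own pace and stop on an object; FORCE is the grip in N (left out, the last holds). Time passes only in rows, so rows that do not move let the fingers close. It gives the time, the measured TCP pose, the force and the opening at its end, in the units of the state.
- arm.get_state(): the state, without advancing time (a new reading comes with each control period).
- arm.grab_frame(name): name is "scene" or "top"; returns a dict with "frame" (420x560x3 uint8, red, green, blue), "range_z" (420x560 float32, m along the optical axis (not along the pixel's ray), 0 where there is no reading), "mtx" (3x3 intrinsics, pixels), "pose" (4x4, takes a point from camera to world coordinates). Camera axes: x right, y up, looking along -z (the intrinsics and any distortion apply to the point x, -y, -z); pixel columns grow to the right and rows downward; lengths in m; the calibration is good to about 2 mm. A picture is of the moment at which its call begins.
- arm.job_done(): hands the job in, once; it reports no verdict.
Trained networks look in a picture, given as the dict that the camera call returned (one of the last four; its "shot" number tells which), for a name from the list of things; names that differ only in an ending like _2 or _b are one class to them, and where a whole thing is asked for, a point or a joint stands for the part that bears it (a point fixed in the world has none). Each returns a list of dicts, best first, with "confidence" (0 to 1); they miss things now and then, are a little off and sometimes report something else, mostly with a low value. They report only what shows in the picture. A call takes as long as a camera call.
- arm.search_frame(picture, target): "extent" ([centre column, centre row, width, height] as shares, 0 to 1, of the picture: columns of its width, rows of its height, round what is visible of it).
- arm.masks_of(picture, target): "mask" (420x560 bool, what is visible of it) and "extent" ([centre column, centre row, width, height] as shares, 0 to 1, of the picture: columns of its width, rows of its height, round what is visible of it).
- arm.place_of(picture, target): "position" ([column, row] as shares, 0 to 1, of the picture: columns of its width, rows of its height: a listed point, or the origin of a listed thing).
The state is a dict: "t": time; "q": joint angles; "qd": joint speeds; "joint_efforts": joint torques, N m; "eef_pos": TCP position; "ee_rot": TCP orientation; "force": force on the tool from outside, world axes, zero at the start; "moment": the same for the moment, N m; "width": finger opening in m.
Only numpy, scipy, OpenCV 4.12 (cv2) and the standard library are available. Lean on these libraries where they do the work, as an engineer would, in place of code of your own. Each camera call takes 0.05 s, during which the arm holds its last target. There are 200 camera calls.

## Task

Set the bench timer: with a fingertip, push the post on its dial round clockwise (seen from above) until the dial has advanced exactly four clicks from where it stands now, and leave it settled in that click stop. Then press the start key fully down with a fingertip and let it come back up. Only push and press, gently: do not pinch the dial or its post, and leave the bottle, the jar and the dish beside the timer where they stand.

Things in the scene. Friction and masses are not known exactly. Their poses are not given: they have to be found in the camera images.
- timer: Bench timer, a flat white box fixed to the worktop, 200 (its x) x 150 (its y) x 56 mm high. Origin under its centre, on the worktop; x points from the start key to the dial, z up. Dial axis at x = +25 mm, y = 0, key at x = -67 mm, y = 0. Nine black ticks round the dial mark its nine click stops, 24 degrees apart; hard ends at the first and last.
- timer_dial: Black dial, diameter 100 mm, flat top 70 mm above the worktop, turning about vertical z. Origin on its axis, 58 mm above the worktop. Clicks are 24 degrees apart; it starts at the first, second or third of nine stops. A spring plunger resists with about 2.5 N at the post until the crest half-way to the next stop; once clearly past it the dial runs on by itself into that stop and stays.
- dial_post (a point): Point on the centre line of the dial's finger post, half-way up. The post is a bare-metal upright cylinder, diameter 14 mm (17 at its foot), standing on the dial 40 mm from its axis, from 70 to 98 mm above the worktop. It turns with the dial; at the first stop it stands 72 degrees anticlockwise of the timer's x axis. Four clicks clockwise bring it 59 mm (straight line) from where it began.
- start_key_top (a point): Centre of the top face of the start key, a black round push key of diameter 28 mm in a grey collar on the timer, in front of the dial. It moves down with the key.
- start_key (a joint): Travel of the start key in m: 0 up, 0.006 fully down. A spring pushes it up; fully down takes about 4 N.
- amber_bottle: Loose amber reagent bottle with black cap, diameter 50, 98 mm tall, beside the timer. Origin at the centre of its underside. Must stay where it is.
- low_jar: Loose low white round jar, diameter 71, 28 mm tall, beside the timer. Origin at the centre of its underside. Must stay where it is.
- petri: Loose round dish, diameter 61, 14 mm tall, beside the timer. Origin at the centre of its underside. Must stay where it is.

How it is judged:
On the way, in this order (a step that is already met when the one before it is completed fails the run):
1. the dial rests four clicks clockwise of where it began (distance of dial_post from where it was at the start of the episode between 0.055 and 0.0635 m and angular speed of timer_dial below 0.2 rad/s), for 0.3 s.
2. the start key is fully pressed (value of joint start_key above 0.0048 m), for 0.04 s.
At the end, for the whole second after the job is handed in: The dial rests in the click stop four clicks clockwise of its first one (its post 55 to 63.5 mm, straight line, from where it began; four clicks are 59.5 mm, three 47, five 69), the start key has been pressed and is up again, and bottle, jar and dish are within 15 mm of where they stood (all of step 1 and value of joint start_key below 0.001 m and distance of each of amber_bottle, low_jar, petri from where it was at the start of the episode below 0.015 m); the robot touches nothing.
It fails at once if the start key is pressed while the dial is not at four clicks (value of joint start_key above 0.0035 m and (distance of dial_post from where it was at the start of the episode below 0.055 m or distance of dial_post from where it was at the start of the episode above 0.0635 m)).
It fails at once if the dial is pinched or forced (more than 34 N from the fingers) (contact force between the fingers and timer_dial above 34 N).
It fails at once if the start key is pressed with more than 40 N (contact force between the fingers and start_key above 40 N).
It fails at once if bottle, jar or dish is moved, lifted or tipped (distance of any of amber_bottle, low_jar, petri from where it was at the start of the episode above 0.02 m or angle between amber_bottle's own z axis and vertical above 0.3 rad).
It also fails if it takes over 48 s, if anything falls off the work surface, if the arm or the gripper's body presses on something with over 40 N, if the wrist force passes 120 N, or if a joint passes its speed limit or range.

## Working session

There is one attempt and no reset: what is moved stays moved. The work goes in short steps, Python scripts to look and compute and a shell command to move; the robot and the scene stay as the last step left them, time stands still between calls to the robot, and variables do not carry over. Pictures are saved under pics/ and viewed, about 8 in all and at most 12, crops included, and the job is handed in when it is done.

```bash
mkdir -p pics
cat > h.py <<'E'
import numpy as np, cv2
from station import arm
def world(f,u,v,z=None,d=None):
    K=f["mtx"];P=f["pose"]
    r=np.array([(u-K[0,2])/K[0,0],-(v-K[1,2])/K[1,1],-1.0])
    if d is not None: return P[:3,:3]@(r*d)+P[:3,3]
    w=P[:3,:3]@r; s=(z-P[2,3])/w[2]; return P[:3,3]+s*w
def px(f,p):
    c=np.linalg.inv(f["pose"])@np.append(p,1); K=f["mtx"]
    return K[0,0]*c[0]/-c[2]+K[0,2], K[1,1]*-c[1]/-c[2]+K[1,2]
def save(f,n): cv2.imwrite("pics/"+n,f["frame"][:,:,::-1])
E
cat > look.py <<'E'
from h import *
import sys
np.set_printoptions(precision=4,suppress=True)
Z=dict(timer=0,timer_dial=.058,dial_post=.084,start_key_top=None,amber_bottle=0,low_jar=0,petri=0)
for n in ("top","scene"):
    f=arm.grab_frame(n); save(f,n+sys.argv[1]+".png"); print(n,f["pose"][:3,3],f.get("dist"),list(f))
    for t,z in Z.items():
        r=arm.place_of(f,t)
        for k in r[:2]:
            u,v=k["position"][0]*560,k["position"][1]*420
            z0=.062 if z is None else z
            print(t,round(k["confidence"],2),round(u),round(v),world(f,u,v,z0), world(f,u,v,d=f["range_z"][int(v),int(u)]))
s=arm.get_state(); print(s["t"],s["eef_pos"],s["ee_rot"],s["force"],s["width"])
E
python3 look.py 0
```

```text
top [ 0.3744 -0.0701  0.8961] None ['frame', 'range_z', 'mtx', 'pose', 'shot']
timer 0.6 312 201 [ 0.5799 -0.1269  0.    ] [ 0.5641 -0.1226  0.069 ]
timer_dial 0.59 322 184 [ 0.6052 -0.1434  0.058 ] [ 0.6014 -0.1422  0.0717]
timer_dial 0.57 247 216 [0.5255 0.0114 0.058 ] [0.5303 0.014  0.0312]
dial_post 0.66 305 167 [ 0.6329 -0.1048  0.084 ] [ 0.6276 -0.1041  0.1008]
start_key_top 0.58 317 226 [ 0.5116 -0.1358  0.062 ] [ 0.5089 -0.1345  0.0783]
amber_bottle 0.92 381 219 [ 0.5466 -0.2847  0.    ] [ 0.5339 -0.2689  0.0661]
low_jar 0.59 247 217 [0.5335 0.0161 0.    ] [0.5287 0.0135 0.0273]
petri 0.71 250 162 [0.6619 0.0202 0.    ] [0.6562 0.0184 0.0177]
scene [ 0.0126 -0.3229  0.7814] None ['frame', 'range_z', 'mtx', 'pose', 'shot']
timer 0.9 315 233 [ 0.5741 -0.1325  0.    ] [ 0.5352 -0.1457  0.054 ]
timer_dial 0.71 323 208 [ 0.5997 -0.1373  0.058 ] [ 0.5924 -0.1396  0.0669]
dial_post 0.69 314 185 [ 0.6298 -0.1037  0.084 ] [ 0.6245 -0.1056  0.0901]
start_key_top 0.65 303 232 [ 0.5235 -0.1248  0.062 ] [ 0.5111 -0.1296  0.0795]
amber_bottle 0.72 242 226 [0.5258 0.017  0.    ] [0.5079 0.0051 0.0273]
amber_bottle 0.66 382 267 [ 0.5539 -0.287   0.    ] [ 0.5259 -0.2889  0.0405]
petri 0.9 276 185 [0.6641 0.0029 0.    ] [ 0.6518 -0.0032  0.0148]
petri 0.72 321 207 [ 0.6484 -0.1164  0.    ] [ 0.593  -0.1344  0.0681]
0.8 [0.1754 0.6518 0.2266] [-1.9917  1.5707  0.8871] [-0.4108  0.5305 -0.504 ] 0.08766161653350443
```

```bash
python3 - <<'E'
import cv2
a=cv2.imread("pics/top0.png")[120:270,210:430]; b=cv2.imread("pics/scene0.png")[150:300,210:430]
a=cv2.resize(a,None,fx=3.6,fy=3.6,interpolation=3)[:,:790];cv2.imwrite("pics/c_top0.png",a)
E
python3 -c "
from h import *
R=arm.get_state()
from scipy.spatial.transform import Rotation as Q
print(Q.from_euler('xyz',R['ee_rot']).as_matrix().round(3))"
```

```text
[[ 0.    -0.26  -0.966]
 [ 0.    -0.966  0.26 ]
 [-1.    -0.    -0.   ]]
```

View pics/c_top0.png

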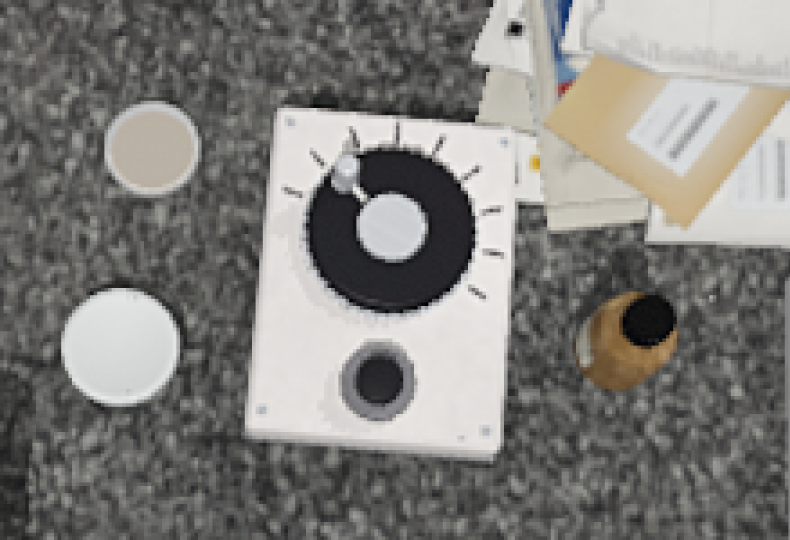

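View pics/scene0.png

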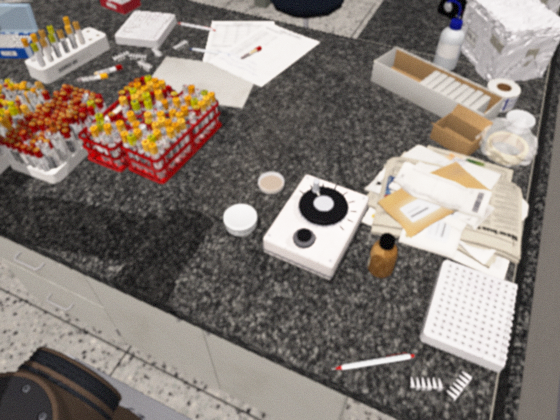

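The post (crop 347,170) stands at the second tick of the dial (centre crop 392,229), and the key is below it at crop (378,378). The dish and jar are to the left and the bottle to the right, all clear. Next I'll measure exactly.

```bash
cat > meas.py <<'E'
from h import *
import sys
np.set_printoptions(precision=4,suppress=True)
f=arm.grab_frame("top"); save(f,"top"+sys.argv[1]+".png")
for t,z in (("timer_dial",.070),("start_key_top",.066),("timer",.056),("dial_post",.09)):
    for m in arm.masks_of(f,t)[:2]:
        M=m["mask"].astype(np.uint8); c=cv2.findContours(M,0,1)[0]; c=max(c,key=cv2.contourArea)
        W=np.array([world(f,p[0][0],p[0][1],z)[:2] for p in c],np.float32)*1000
        print(t,round(m["confidence"],2),M.sum(),"circle",np.round(cv2.minEnclosingCircle(W),1).tolist() if 0 else cv2.minEnclosingCircle(W),"rect",cv2.minAreaRect(W))
v,u=np.mgrid[0:420,0:560]; d=f["range_z"]; K=f["mtx"]
P=np.stack([(u-K[0,2])/K[0,0]*d,-(v-K[1,2])/K[1,1]*d,-d],-1)@f["pose"][:3,:3].T+f["pose"][:3,3]
hi=(P[...,2]>.084)&(P[...,2]<.11)&(abs(P[...,0]-.6)<.1)&(abs(P[...,1]+.14)<.08)&(d>0)
print("post pts",hi.sum(),P[hi].mean(0),P[hi].max(0))
for n,(x,y) in dict(hub=(.602,-.143),box=(.52,-.09),box2=(.66,-.19),key=(.511,-.135)).items():
    s=np.hypot(P[...,0]-x,P[...,1]-y)<.008; print(n,np.median(P[s][:,2]))
hit=f["frame"][...,:].astype(int)
for n,r in (("hubring",.033),):
    s=abs(np.hypot(P[...,0]-.602,P[...,1]+.143)-r)<.004; print(n,np.percentile(P[s][:,2],[10,50,90]))
E
python3 meas.py 1
```

```text
timer_dial 0.57 1701 circle ((603.1997680664062, -132.25738525390625), 50.71735763549805) rect ((603.1336669921875, -133.3590850830078), (98.18724060058594, 98.78819274902344), 66.1443099975586)
start_key_top 0.56 140 circle ((514.0765380859375, -130.6575164794922), 14.078269958496094) rect ((513.5844116210938, -130.39163208007812), (25.17692756652832, 27.077333450317383), 3.431469202041626)
start_key_top 0.36 783 circle ((524.4862670898438, 18.725345611572266), 33.426090240478516) rect ((524.4248046875, 18.62957763671875), (66.05065155029297, 63.27167510986328), 48.84574890136719)
timer 0.71 6485 circle ((575.7040405273438, -131.36196899414062), 122.39347839355469) rect ((580.42236328125, -132.16664123535156), (149.42269897460938, 212.93345642089844), 87.89885711669922)
timer 0.32 123 circle ((515.1312866210938, -131.64239501953125), 13.20786190032959) rect ((514.772216796875, -131.64016723632812), (23.69062042236328, 25.638294219970703), 48.142494201660156)
dial_post 0.92 1711 circle ((597.8173217773438, -130.8057098388672), 49.38871383666992) rect ((597.7766723632812, -131.63702392578125), (95.71249389648438, 96.6440658569336), 74.52762603759766)
post pts 43 [ 0.63   -0.1046  0.0975] [ 0.6387 -0.0989  0.1021]
hub 0.0722518679070201
box 0.05760848464830021
box2 0.05761445527756115
key 0.07954268200073827
hubring [0.0696 0.0715 0.0731]
```

```bash
python3 -m inch '.63 -.95 0 0 0 .25;.63 -.95 0 0 0 .25;.63 -.95 0 0 0 .25;.63 -.95 0 0 0 .25;.63 -.95 0 0 0 .25;.63 -.95 0 0 0 .25;.63 -.95 0 0 0 .25;.63 -.95 0 0 0 .25;.63 -.95 0 0 0 .25;.63 -.95 0 0 0 .25;.63 -.95 0 0 0 .25;.63 -.95 0 0 0 .25' 0 10; python3 -m inch '.63 -.95 0 0 0 0;.63 -.95 0 0 0 0;.63 -.95 0 0 0 0;.63 -.95 0 0 0 0;.63 -.95 0 0 0 0;.63 -.95 0 0 0 0;.63 -.95 0 0 0 0;.63 -.95 0 0 0 0;.63 -.95 0 0 0 0;.63 -.95 0 0 0 0;.63 -.95 0 0 0 0;0 0 0 0 0 0'
```

```text
t: 2.55
eef_pos: [0.4027, 0.3089, 0.2268]
ee_rot: [-2.26, 1.57, 0.882]
force: [0.2, 0.1, 0.5]
width: 0.0006
t: 4.05
eef_pos: [0.6108, -0.0055, 0.2261]
ee_rot: [0.642, 1.57, -2.503]
force: [-0.1, 0.2, -0.7]
width: 0.0001
```

```bash
python3 -m inch '.7 -.9 0 0 0 0;0 -.9 0 0 0 0;0 0 -.9 0 0 0;0 0 -.9 0 0 0;0 0 -.9 0 0 0;0 0 -.9 0 0 0;0 0 -.6 0 0 0;0 0 -.5 0 0 0;0 0 0 0 0 0'
python3 - <<'E'
from h import *
from scipy.spatial.transform import Rotation as Q
s=arm.get_state(); R=Q.from_euler('xyz',s['ee_rot']).as_matrix(); print(R.round(3),s['eef_pos'])
out=[]
for n in("top","scene"):
    f=arm.grab_frame(n); u,v=px(f,np.array([.6,-.12,.08])); print(n,u,v,px(f,s['eef_pos']))
    u,v=int(u),int(v); out.append(cv2.resize(f["frame"][v-60:v+60,u-60:u+60,::-1],(400,400),interpolation=3)); print(u-60,v-60)
cv2.imwrite("pics/a2.png",np.hstack(out))
E
```

```text
t: 5.18
eef_pos: [0.6305, -0.0576, 0.0847]
ee_rot: [0.145, 1.569, -2.997]
force: [-0.6, -0.5, 0.2]
width: 0.0004
[[-0.002 -0.001 -1.   ]
 [-0.    -1.     0.001]
 [-1.     0.     0.002]] [ 0.63054538 -0.05759834  0.0846724 ]
top 311.8433965019328 182.71956415096724 (np.float64(282.84687172200614), np.float64(166.30927669182438))
251 122
scene 315.92187880168865 198.10380143956354 (np.float64(294.02494027423995), np.float64(177.28654145480354))
255 138
```

View pics/a2.png

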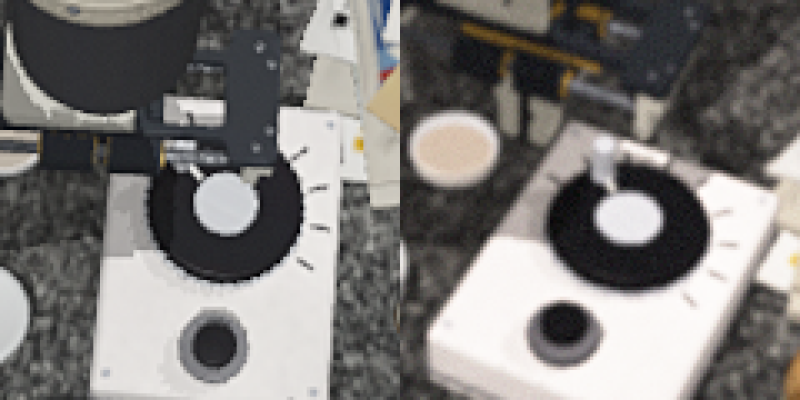

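Run:
```python
from h import *
f=arm.grab_frame("scene"); K=f["mtx"]; d=f["range_z"]
v,u=np.mgrid[0:420,0:560]
P=np.stack([(u-K[0,2])/K[0,0]*d,-(v-K[1,2])/K[1,1]*d,-d],-1)@f["pose"][:3,:3].T+f["pose"][:3,3]
for n,(U,V) in dict(thing=(255+250/3.33,138+115/3.33),thing2=(255+250/3.33,138+125/3.33),finger=(255+140/3.33,138+125/3.33),fingerL=(255+108/3.33,138+120/3.33)).items(): print(n,P[int(V),int(U)].round(3))
c=f["frame"][115:195,265:365,::-1]; cv2.imwrite("pics/a3.png",cv2.resize(c,None,fx=7,fy=7,interpolation=3))
```

```text
thing [ 0.597 -0.145  0.169]
thing2 [ 0.598 -0.145  0.16 ]
finger [ 0.618 -0.069  0.108]
fingerL [ 0.621 -0.046  0.098]
```

View pics/a3.png

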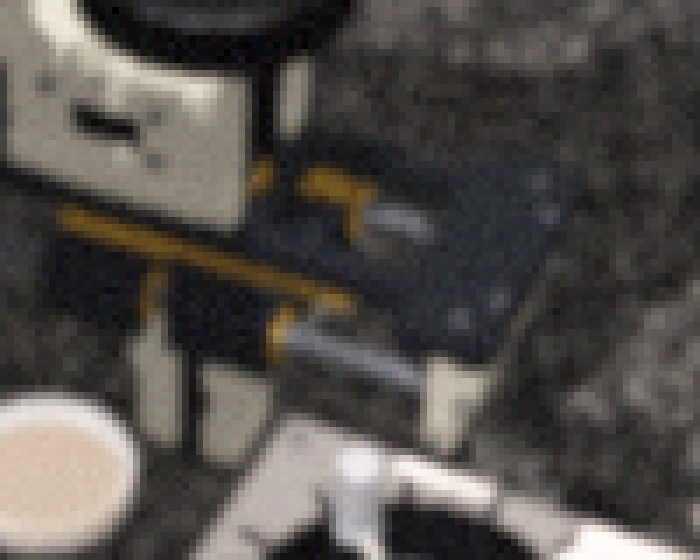

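```bash
python3 -m inch '0 -.25 0 0 0 0;0 -.25 0 0 0 0;.07 -.15 0 0 0 0;.07 -.15 0 0 0 0;.07 -.15 0 0 0 0;.06 -.15 0 0 0 0'; python3 -m inch '.05 -.15 0 0 0 0;.03 -.15 0 0 0 0;.03 -.15 0 0 0 0;0 0 0 0 0 0;0 0 0 0 0 0'
cat > post.py <<'E'
from h import *
import sys
np.set_printoptions(precision=4,suppress=True)
C=np.array([.603,-.133]); out=[]
for n in ("scene","top"):
    f=arm.grab_frame(n); 
    for k in arm.place_of(f,"dial_post")[:2]:
        w=world(f,k["position"][0]*560,k["position"][1]*420,.084); e=w[:2]-C
        print(n,round(k["confidence"],2),w,"ang",np.degrees(np.arctan2(e[1],e[0])),"r",np.hypot(*e), "moved",np.hypot(*(w[:2]-[.631,-.1045])))
    u,v=map(int,px(f,np.array([.59,-.14,.07]))); out.append(cv2.resize(f["frame"][v-55:v+55,u-55:u+55,::-1],(400,400),interpolation=3))
cv2.imwrite("pics/"+sys.argv[1],np.hstack(out))
s=arm.get_state(); print(s["t"],s["eef_pos"],s["force"])
E
python3 post.py b1.png
```

```text
t: 6.08
eef_pos: [0.641, -0.0897, 0.0859]
ee_rot: [-2.705, 1.567, 0.436]
force: [5.4, 7.4, -1.0]
width: 0.0005
t: 6.7
eef_pos: [0.642, -0.1046, 0.0854]
ee_rot: [0.345, 1.57, -2.798]
force: [0.2, 0.6, -0.3]
width: 0.0005
scene 0.82 [ 0.6375 -0.1275  0.084 ] ang 9.111978481160001 r 0.03494418455941611 moved 0.02386907429000215
top 0.89 [ 0.6478 -0.1251  0.084 ] ang 10.05253969100549 r 0.04552654249882604 moved 0.026563256810933973
6.9 [ 0.642  -0.1043  0.0854] [-1.0314  0.1243  1.7018]
```

View pics/b1.png

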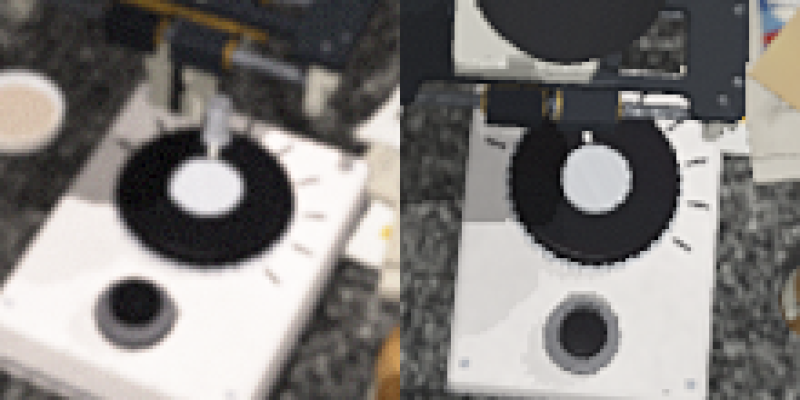

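The post is about halfway between the second and third stops past where it began, with the fingertip right behind it. I'll keep going in small steps.

```bash
for i in 1 ; do python3 -m inch '.02 -.1 0 0 0 0;0 -.1 0 0 0 0'; python3 -m inch '0 -.1 0 0 0 0;0 -.1 0 0 0 0'; python3 -m inch '0 -.1 0 0 0 0;0 0 0 0 0 0'; done; python3 post.py b2.png
```

```text
t: 7.15
eef_pos: [0.6431, -0.1105, 0.0856]
ee_rot: [0.91, 1.571, -2.232]
force: [0.3, -1.1, -0.1]
width: 0.0004
t: 7.4
eef_pos: [0.6431, -0.1163, 0.0855]
ee_rot: [-1.882, 1.57, 1.258]
force: [0.9, 2.8, -0.3]
width: 0.0006
t: 7.65
eef_pos: [0.6432, -0.1194, 0.0856]
ee_rot: [3.053, 1.57, -0.09]
force: [0.9, 0.2, -0.3]
width: 0.0006
scene 0.9 [ 0.6475 -0.1388  0.084 ] ang -7.436955306370029 r 0.044860977026474264 moved 0.03806115032895055
scene 0.16 [ 0.5062 -0.1407  0.084 ] ang -175.459211791215 r 0.09707965859389313 moved 0.12991609128414935
top 0.69 [ 0.65   -0.1424  0.084 ] ang -11.305145686257129 r 0.047918514620942876 moved 0.042385172953290966
7.85 [ 0.6431 -0.1192  0.0856] [ 1.0759 -0.2725 -0.2088]
```

View pics/b2.png

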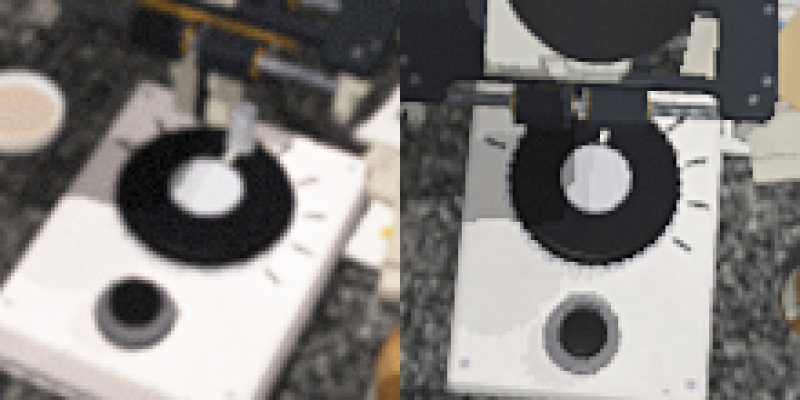

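Run:
```python
from h import *
from scipy.optimize import least_squares
f=arm.grab_frame("top")
T=[(292,192),(317,158),(353,135),(397,132),(439,147),(471,170),(491,210),(493,253),(477,294)]
W=np.array([world(f,210+a/3.6,120+b/3.6,.056)[:2] for a,b in T])
A=np.radians(72-24*np.arange(9))
r=least_squares(lambda p:(W-np.c_[p[0]+p[3]*np.cos(A+p[2]),p[1]+p[3]*np.sin(A+p[2])]).ravel(),[.6,-.133,0,.06])
print(r.x,np.degrees(r.x[2]),(r.fun.reshape(-1,2)*1000).round(1).tolist())
d=world(f,210+392/3.6,120+229/3.6,.070);p=world(f,210+346/3.6,120+163/3.6,.098);print(d,p,np.degrees(np.arctan2(p[1]-d[1],p[0]-d[0])),np.hypot(*(p-d)[:2]))
k=world(f,210+380/3.6,120+380/3.6,.077);print("key",k)
```

```text
[ 0.60331427 -0.13475254 -0.03694889  0.0631057 ] -2.1170152782427336 [[-0.1, -0.4], [-0.2, -0.3], [1.0, 0.5], [0.0, -0.1], [-1.5, -0.4], [1.3, 0.6], [0.3, 0.2], [0.0, 0.1], [-0.8, -0.2]]
[ 0.60171459 -0.13553872  0.07      ] [ 0.63144317 -0.10547618  0.098     ] 45.32002597211991 0.04227936244064704
key [ 0.51067919 -0.13177134  0.077     ]
```

```bash
python3 -m inch '-.01 -.1 0 0 0 0;-.03 -.1 0 0 0 0;-.04 -.1 0 0 0 0'; python3 -m inch '-.05 -.1 0 0 0 0;-.06 -.1 0 0 0 0'; python3 -m inch '-.07 -.1 0 0 0 0;0 0 0 0 0 0;0 0 0 0 0 0';sed -i 's/\[.603,-.133\]/[.603,-.135]/;s/\[.631,-.1045\]/[.6308,-.1063]/' post.py; python3 post.py b3.png
```

```text
t: 8.28
eef_pos: [0.6403, -0.1287, 0.0855]
ee_rot: [0.297, 1.57, -2.846]
force: [0.5, -0.0, 0.3]
width: 0.0005
t: 8.52
eef_pos: [0.6378, -0.1341, 0.0857]
ee_rot: [-2.746, 1.57, 0.395]
force: [1.0, 2.4, -0.0]
width: 0.0003
t: 8.9
eef_pos: [0.6349, -0.1374, 0.0855]
ee_rot: [0.368, 1.57, -2.775]
force: [-0.1, 0.7, 1.4]
width: 0.0005
scene 0.6 [ 0.6386 -0.1562  0.084 ] ang -30.781628682366232 r 0.04139381817904351 moved 0.050484348483903915
top 0.78 [ 0.6411 -0.1595  0.084 ] ang -32.749430459243364 r 0.04534410575445275 moved 0.054223926586167516
9.1 [ 0.6352 -0.1372  0.0855] [ 0.6816 -0.1111 -0.1886]
```

View pics/b3.png

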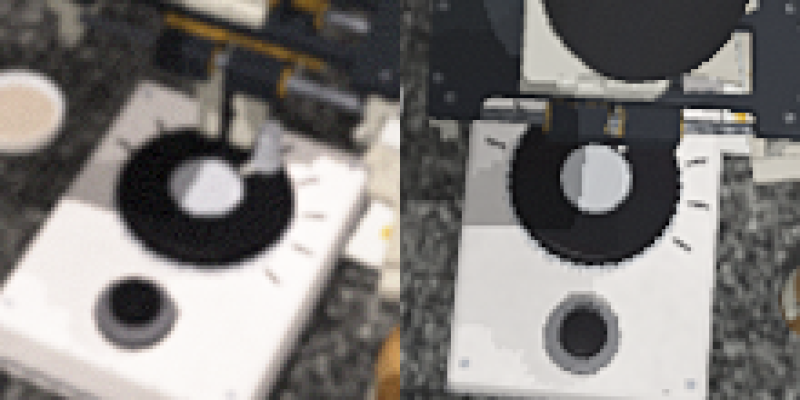

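```bash
python3 -m inch '-.06 -.09 0 0 0 0;-.07 -.09 0 0 0 0'; python3 -m inch '0 0 0 0 0 0;0 0 0 0 0 0'; python3 post.py b4.png
```

```text
t: 9.35
eef_pos: [0.6312, -0.1428, 0.0855]
ee_rot: [0.281, 1.571, -2.862]
force: [-0.2, 0.6, -0.8]
width: 0.0006
t: 9.6
eef_pos: [0.6314, -0.1427, 0.0856]
ee_rot: [2.803, 1.571, -0.34]
force: [-0.6, 0.1, -0.0]
width: 0.0002
scene 0.77 [ 0.6273 -0.1664  0.084 ] ang -52.275590166947076 r 0.03972678719815395 moved 0.06022377611541477
top 0.62 [ 0.6357 -0.1645  0.084 ] ang -42.04940806870579 r 0.04407686387626097 moved 0.05842977327287478
9.8 [ 0.6314 -0.1426  0.0856] [ 1.0249 -0.7633 -0.1914]
```

View pics/b4.png

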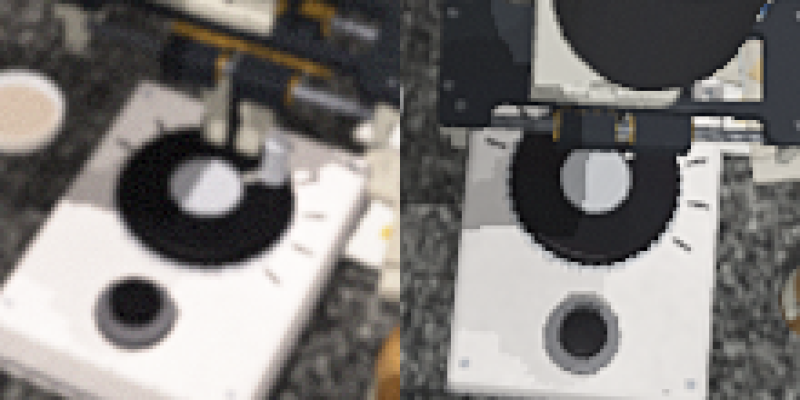

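```bash
python3 -m inch '0 .4 0 0 0 0;0 0 .8 0 0 0;0 0 1 0 0 0;0 .9 1 0 0 0;0 1 1 0 0 0;0 1 0 0 0 0;0 1 0 0 0 0;0 1 0 0 0 0;0 1 0 0 0 0;0 1 0 0 0 0;0 0 0 0 0 0'; python3 post.py b5.png; python3 meas.py 5 | grep "post pts"
```

```text
t: 11.18
eef_pos: [0.6311, 0.0789, 0.1995]
ee_rot: [-1.884, 1.571, 1.259]
force: [0.6, 0.6, -0.7]
width: 0.0005
scene 0.82 [ 0.626  -0.1579  0.084 ] ang -44.863977825210355 r 0.032414584253610754 moved 0.05179134467579148
top 0.62 [ 0.634  -0.1621  0.084 ] ang -41.15526224401941 r 0.04120200801860592 moved 0.05590804438556089
11.375 [0.6312 0.0761 0.1995] [-0.5235 -0.0196 -0.7447]
post pts 48 [ 0.6257 -0.1626  0.0963] [ 0.6359 -0.1264  0.1011]
```

View pics/b5.png

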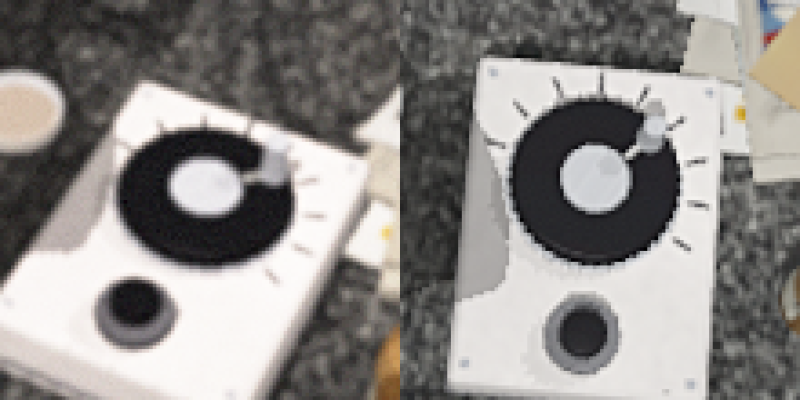

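The post now sits by the sixth tick, four on from the second, and the pointer line is at roughly -53° in world axes against -50° expected. One numeric check will rule out a stall on the crest (-38°).

Run:
```python
from h import *
C=np.array([.603,-.135])
v,u=np.mgrid[0:420,0:560]
im=[]
for n in("scene","top"):
    f=arm.grab_frame(n);d=f["range_z"]; K=f["mtx"]
    P=np.stack([(u-K[0,2])/K[0,0]*d,-(v-K[1,2])/K[1,1]*d,-d],-1)@f["pose"][:3,:3].T+f["pose"][:3,3]
    r=np.hypot(P[...,0]-C[0],P[...,1]-C[1]); a=np.degrees(np.arctan2(P[...,1]-C[1],P[...,0]-C[0]))
    hi=(P[...,2]>.08)&(P[...,2]<.105)&(r>.025)&(r<.055)&(a>-90)&(a<80)
    m=P[hi].mean(0); print(n,hi.sum(),"median ang",np.median(a[hi]),m, np.hypot(*(m[:2]-[.6308,-.1063])))
    g=cv2.resize(f["frame"],None,fx=7,fy=7,interpolation=3)[:,:,::-1].copy()
    for ang,c in((-26,(255,0,0)),(-38,(0,0,255)),(-50,(0,200,0))):
        t=np.radians(ang); q=[np.array(px(f,np.array([C[0]+.04*np.cos(t),C[1]+.04*np.sin(t),z])))*7+3.5 for z in(.07,.098)]
        cv2.line(g,*[tuple(map(int,x)) for x in q],c,2)
    cx,cy=(np.array(px(f,np.array([.625,-.15,.08])))*7).astype(int); im.append(g[cy-200:cy+200,cx-200:cx+200])
cv2.imwrite("pics/b6.png",np.hstack(im))
```

```text
scene 63 median ang -58.07426205038144 [ 0.62388949 -0.16682869  0.09134457] 0.06092189942928728
top 51 median ang -48.381996331196255 [ 0.62805491 -0.1635663   0.09532451] 0.05733205485891487
```

View pics/b6.png

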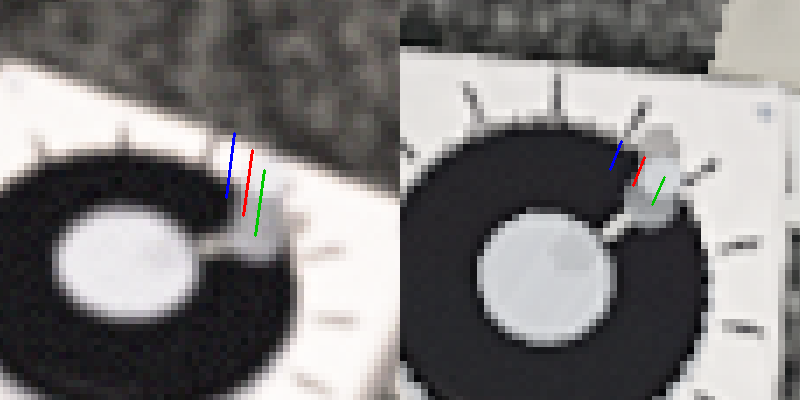

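The post lines up with the -50° marker in both views, so the dial has advanced four clicks. Next is the key.

```bash
python3 - <<'E'
from h import *
v,u=np.mgrid[0:420,0:560]
for n in("scene","top"):
    f=arm.grab_frame(n);d=f["range_z"]; K=f["mtx"]
    P=np.stack([(u-K[0,2])/K[0,0]*d,-(v-K[1,2])/K[1,1]*d,-d],-1)@f["pose"][:3,:3].T+f["pose"][:3,3]
    s=np.hypot(P[...,0]-.511,P[...,1]+.1315)<.035
    top=s&(P[...,2]>.073); print(n,top.sum(),P[top].mean(0).round(4),np.median(P[top][:,2]))
    print(np.histogram(P[s][:,2],np.arange(.05,.086,.003)))
E
python3 -m inch '-.5 -.86 0 0 0 0;-.5 -.86 0 0 0 0;-.5 -.86 0 0 0 0;-.5 -.86 0 0 0 0;-.5 -.86 0 0 0 0;-.5 -.86 0 0 0 0;-.5 -.86 0 0 0 0;-.5 -.86 0 0 0 0;0 0 0 0 0 0;0 0 -.8 0 0 0;0 0 -.8 0 0 0;0 0 -.8 0 0 0'
```

```text
scene 137 [ 0.508  -0.1327  0.0767] 0.07678128517919836
(array([ 40, 328, 107,  19,  31, 122,  48,  13,  71,  59,   2]), array([0.05 , 0.053, 0.056, 0.059, 0.062, 0.065, 0.068, 0.071, 0.074,
       0.077, 0.08 , 0.083]))
top 142 [ 0.5114 -0.13    0.079 ] 0.07925489420034904
(array([ 10,  89, 324,  87,  10,  32, 128,  40,   9,  83,  46]), array([0.05 , 0.053, 0.056, 0.059, 0.062, 0.065, 0.068, 0.071, 0.074,
       0.077, 0.08 , 0.083]))
t: 13.32
eef_pos: [0.5114, -0.1301, 0.1271]
ee_rot: [-3.055, 1.57, 0.086]
force: [0.5, -0.3, 0.9]
width: 0.0007
```

```bash
python3 -m inch '0 0 -.7 0 0 0;0 0 -.7 0 0 0;0 0 0 0 0 0'; python3 -m inch '0 0 -.1 0 0 0;0 0 -.1 0 0 0;0 0 0 0 0 0';python3 -m inch '0 0 -.06 0 0 0;0 0 -.06 0 0 0;0 0 0 0 0 0'
```

```text
t: 13.7
eef_pos: [0.5103, -0.1301, 0.0843]
ee_rot: [0.066, 1.568, -3.077]
force: [0.5, 0.4, -0.3]
width: 0.0007
t: 14.08
eef_pos: [0.5115, -0.13, 0.0799]
ee_rot: [-3.037, 1.57, 0.104]
force: [0.1, 0.4, 1.2]
width: 0.0004
t: 14.45
eef_pos: [0.5117, -0.13, 0.0761]
ee_rot: [3.044, 1.57, -0.098]
force: [-0.4, 0.5, 2.2]
width: 0.0001
```

```bash
python3 -m inch '0 0 -.06 0 0 0;0 0 0 0 0 0'; python3 -m inch '0 0 -.05 0 0 0;0 0 0 0 0 0';python3 -m inch '0 0 -.04 0 0 0;0 0 0 0 0 0'
```

```text
t: 14.7
eef_pos: [0.5117, -0.13, 0.0743]
ee_rot: [3.055, 1.57, -0.087]
force: [-0.0, 0.4, 3.4]
width: 0.0006
t: 14.95
eef_pos: [0.5117, -0.13, 0.0727]
ee_rot: [3.035, 1.57, -0.108]
force: [0.7, 0.5, 3.1]
width: 0.0005
t: 15.2
eef_pos: [0.5117, -0.13, 0.0722]
ee_rot: [2.902, 1.57, -0.24]
force: [-1.4, 0.7, 10.4]
width: 0.0004
```

```bash
python3 -m inch '0 0 -.02 0 0 0;0 0 0 0 0 0'; python3 -m inch '0 0 .3 0 0 0;0 0 .8 0 0 0;0 0 1 0 0 0;0 0 1 0 0 0;0 0 1 0 0 0;0 1 0 0 0 0;0 1 0 0 0 0;0 1 0 0 0 0;0 1 0 0 0 0;0 1 0 0 0 0;0 1 0 0 0 0;0 0 0 0 0 0'; python3 look.py 7 | grep -E "amber|jar|petri|post|\]$"
python3 - <<'E'
import cv2,numpy as np
a=cv2.imread("pics/top0.png")[120:270,210:410];b=cv2.imread("pics/top7.png")[120:270,210:410]
cv2.imwrite("pics/cmp.png",cv2.resize(np.hstack([a,b]),None,fx=2,fy=2,interpolation=3))
E
```

```text
t: 15.45
eef_pos: [0.5118, -0.13, 0.0721]
ee_rot: [2.907, 1.57, -0.235]
force: [-2.8, 2.4, 15.1]
width: 0.0004
t: 16.95
eef_pos: [0.5107, 0.0513, 0.1933]
ee_rot: [0.18, 1.569, -2.961]
force: [0.1, -0.5, 0.6]
width: 0.0006
top [ 0.3744 -0.0701  0.8961] None ['frame', 'range_z', 'mtx', 'pose', 'shot']
timer 0.95 314 201 [ 0.5794 -0.1324  0.    ] [ 0.5635 -0.1276  0.0696]
timer_dial 0.91 318 183 [ 0.6067 -0.1347  0.058 ] [ 0.6026 -0.1335  0.0731]
dial_post 0.59 336 169 [ 0.6323 -0.1694  0.084 ] [ 0.6285 -0.168   0.0958]
start_key_top 0.5 316 225 [ 0.5144 -0.134   0.062 ] [ 0.5116 -0.1328  0.0786]
amber_bottle 0.87 382 217 [ 0.5523 -0.285   0.    ] [ 0.5385 -0.2684  0.0694]
low_jar 0.77 248 218 [0.5311 0.0153 0.    ] [ 0.4825 -0.0112  0.2781]
petri 0.98 251 162 [0.6634 0.0183 0.    ] [0.6586 0.0169 0.0149]
scene [ 0.0126 -0.3229  0.7814] None ['frame', 'range_z', 'mtx', 'pose', 'shot']
timer 0.76 316 230 [ 0.5826 -0.1307  0.    ] [ 0.5425 -0.1442  0.0549]
timer_dial 0.91 322 207 [ 0.6005 -0.1336  0.058 ] [ 0.5922 -0.1363  0.0683]
dial_post 0.64 341 195 [ 0.625  -0.1643  0.084 ] [ 0.6225 -0.1649  0.0869]
start_key_top 0.46 305 231 [ 0.5264 -0.1292  0.062 ] [ 0.5167 -0.1328  0.0755]
amber_bottle 0.62 378 269 [ 0.5451 -0.2809  0.    ] [ 0.5233 -0.2827  0.032 ]
low_jar 0.59 238 229 [0.5161 0.021  0.    ] [0.5001 0.01   0.025 ]
petri 0.88 274 183 [0.668  0.0097 0.    ] [0.6584 0.0048 0.0115]
```

View pics/cmp.png

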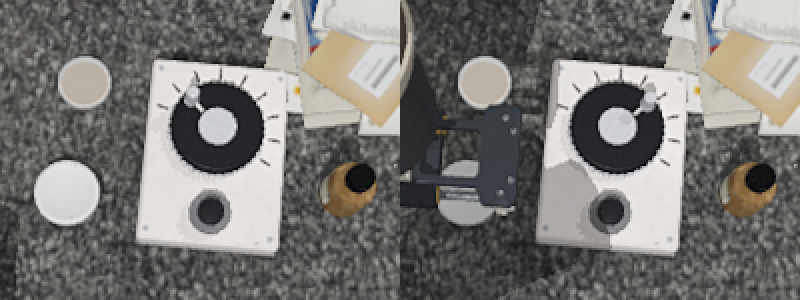

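The before/after comparison shows the dial post at the sixth tick and the key back up (top at about 78 mm). The dish, jar and bottle are where they stood, and the arm is clear. I'm handing in.

```bash
python3 -c "from station import arm; print(arm.job_done(), arm.get_state()['t'])"
```

```text
the job is handed in; nothing more can be done
the job is handed in; nothing more can be done
```

I set the timer dial four clicks clockwise, pressed the start key fully and let it come back up, then handed the job in; no verdict is reported. It took about 17 s of the 48 s allowed.

- **Dial:** I pushed the post with the closed fingertips from the second stop to the sixth. The highest force I read while pushing was about 9 N. With the arm out of the way, depth readings put the post 57–61 mm from its start, against 59 mm expected. It also lined up with the predicted fourth-click position in both camera views.
- **Key:** I pressed it straight down until it bottomed after about 5.5–6 mm, judged from the jump in force, which read 15 N at most. After I lifted, the key top read about 78 mm (top view) and 76 mm (scene view), close to its height before the press.
- **Bottle, jar and dish:** the last picture shows all three where they stood, though the gripper partly covered the jar. The robot was touching nothing.

**Disagreements:** some network readings of the post were off by up to 10 mm or 10°. Two taken just after I backed off gave 52 and 56 mm moved, one of them below the limit. I relied on depth, the tick marks and the overlay instead, and they agreed with each other.

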